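# Balance the test-tile rail and hang it on the drip stand

## Robot

A 6-joint arm with a two-finger parallel gripper is mounted at the origin on the work surface. World frame = base frame: x ahead of the robot, y to its left, z up, the work surface at z = 0. Lengths are in m, angles in rad, forces in N, time in s.
With the tool pointing down it reaches from about 0.275 to 0.825 m from the base axis. Payload 5.2 kg.
Tool frame: the origin (TCP) lies midway between the tips of the shut fingers; the grasp point (between the pads) lies 19 mm behind it; z points along the fingers, y is the line along which they close (so a half turn about z gives the same grasp; the last joint's range is limited). The gripper opens to 93 mm and grips with 3 to 60 N. Pads are 15 mm wide; open, the fingers measure 128 mm over their backs; the gripper's body (75 mm by 188 mm) begins 65 mm behind the grasp point.
Start: joints at [-1.506, 0.259, 1.535, -0, 1.348, -0.203], TCP at [0.146, -0.53, 0.219] pointing down, gripper open.
Joint ranges: [-3.14, 3.14], [-0.91, 2.08], [0.19, 2.58], [-1.22, 4.36], [0.22, 2.71], [-3.12, 3.12]. Speed limits (rad/s): [2.57, 2.57, 3.14, 3.14, 3.14, 3.14].

## Interface

Orientations are given as a rotation vector (axis times angle).
In Python, from cell import observe, get_image, hand_in gives the robot as it stands.
- The arm moves only by the tool arm_command, never from a script. Its arguments are lists of equal length, an entry for each row: "xyz": the shift along the tool's x, y, z in units of 0.4 m (1.0 is 0.4 m), a list of three; "roll": the turn about the tool's z in units of pi/4 rad (1.0 is pi/4 rad); "gripper": the opening, from 0 (shut) to 1 (fully open). A call has 1 to 12 rows; each row is the pose to reach, as a shift and turn from the pose commanded when the call began, along the tool's axes at that moment; what a row does not reach only later rows make up. A row lasts 1/10 s, in which the tool goes at most 50 mm and 8.59 degrees, less where a joint would pass 70% of its speed; a pose out of reach is approached as far as the arm can. A call with a number of a shift or a turn outside -1 to 1 is refused whole. A call with a gripper value outside its range is refused whole. The fingers move at their own pace and stop on an object; the grip force is fixed at half the most. Time passes only in rows, so rows that repeat a pose let the fingers close. It gives the time, the measured TCP pose, the force, the opening and the grip force at its end, in the units of the state.
- observe(): the state, without advancing time (a new reading comes with each control period).
- get_image(name): name is "scene" or "top" or "wrist"; returns a dict with "image" (400x640x3 uint8, blue, green, red), "fov_y" (degrees; the focal length in pixels is half the picture's height over the tangent of half this angle, whatever the lens; pixels are square), "cx", "cy" (the principal point, pixels), "R" (3x3) and "t" (3): a world point X has camera coordinates R X + t. Camera axes: x right, y down, z forward; pixel columns grow to the right and rows downward; lengths in m; the calibration is good to about 2 mm. A picture is of the moment at which its call begins. There is no depth.
- hand_in(): hands the job in; it is judged then, once.
The state is a dict: "time": time; "q": joint angles; "qvel": joint speeds; "effort": joint torques, N m; "eef_pos": TCP position; "tcp_rot": TCP orientation; "force": force on the tool from outside, world axes, zero at the start; "wrist_torque": the same for the moment, N m; "opening": finger opening in m; "finger_force": force on a finger pad.
Only numpy, scipy, OpenCV 4.12 (cv2) and the standard library are available. Lean on these libraries where they do the work, as an engineer would, in place of code of your own. Each camera call takes 0.05 s, during which the arm holds its last target. There are 200 camera calls.

## Task

Slide the carrying handle along the test-tile rail and try lifting the rail by it from the trestle until you have found the place where the rail lifts clear at both ends and hangs level without tipping. Then carry it over and hang it by the handle's cross plate on the two prongs of the drip stand, so that it hangs there level and still. Do not knock the tiles against anything and leave the mug, jar and bowl where they are.

Things in the scene. Friction and masses are not known exactly. Their poses are not given: they have to be found in the camera images.
- rail: Loose square aluminium tube, 18 x 18 mm, 460 mm long, lying at the start in the saddles of a low wooden trestle. Origin mid-tube on its axis, 94 mm above the table; y axis along the tube, z up. Rail, handle and tiles weigh 0.5 to 0.9 kg; how the weight is spread is not known (the glaze is uneven), but the balance place is within 65 mm of the middle.
- trestle: Fixed wooden trestle under the rail, 70 x 500 mm. Origin on the table under its middle, y axis along the rail. The tube's ends lie in two open-topped saddles (each 62 mm long, floor 85 mm above the table) with flared sides, 2 mm clear at the tube's foot and about 7 mm at the top (108 mm above the table); low end walls (top 102 mm above the table) stop the rail about 7 mm either way endwise.
- rail_end_a (a point): Centre of the tube's end face on its -y end (the end with three small tiles).
- rail_end_b (a point): Centre of the tube's end face on its +y end (the end with four large tiles). Level: both end points at the same height.
- tiles_small: Three small clay test tiles (26 x 7 x 36 mm) fixed under the rail's -y half; they reach 54 mm below the rail's axis. Origin and axes are those of the rail. Fragile.
- tiles_large: Four large clay test tiles (38 x 12 x 54 mm) fixed under the rail's +y half; they reach 72 mm below the rail's axis. Origin and axes are those of the rail. Fragile.
- carriage (a joint): Where the handle's carriage stands along the rail: m along the rail's y axis from the middle (-0.13 to 0.13). It slides stiffly (about 4 N) and stays where it is left, also when the lifted rail tips; at the start it stands towards the -y end. Hold the handle and move it along the rail while the rail lies in the trestle.
- handle (a point): Grasp point on the handle's upright black tab: 14 mm thick along the rail, 30 mm across, 40 mm tall. The point is 87 mm above the rail's axis, 16 mm below the tab's top. At the tab's foot is a steel cross plate, 74 mm along the rail, 34 mm across, 6 mm thick; its upper face is 24 mm and its underside 30 mm below the point. Axes as the rail's when it is level.
- pivot (a point): Hinge between cross plate and carriage, 42 mm below the handle point: the rail tips end to end here while the tab is held upright (weak spring to upright). The post here is 12 mm along the rail, 27 mm across. Lifted clear, the rail tips about 6 degrees, heavy end down, per 10 mm that the carriage is off the balance place, and settles in about a second.
- fork_seat (a point): Where to hang the handle: midway between the two level prongs of the fixed drip stand, at their upper faces, 235 mm above the table. Hung in place, the handle point is 30 mm above this. The prongs lie along this frame's x axis; the handle's post goes in between them from the open -x side, rail along this frame's y axis, cross plate above the lips, then down.
- stand: The fixed drip stand; origin on the table below the fork seat, axes as the seat's. Prongs: 12 mm wide, 10 mm thick, 40 mm gap, from 35 mm on the -x side of the seat (open end, with upturned lips 6 mm high and 6 mm thick) to a steel upright 104 mm on the +x side. A tray 90 x 380 mm, 20 mm high, stands below the seat.
- mug: White mug, 76 mm across, 85 mm tall, standing at the side. Origin at the centre of its underside.
- jar: White jar with a black cap, 72 mm across, 100 mm tall, standing at the side. Origin at the centre of its underside.
- bowl: Terracotta bowl, 120 mm across, 50 mm tall, standing at the side. Origin at the centre of its underside.

How it is judged:
By the outcome, as a careful person would: the job done as asked, in the order asked, and still so for the second after the job is handed in, with the robot touching nothing.
It also fails if it takes over 61 s, if anything falls off the work surface, if the arm or the gripper's body presses on something with over 40 N, if the wrist force passes 120 N, or if a joint passes its speed limit or range.

## Working session

There is one attempt and no reset: what is moved stays moved. The work goes in short steps, Python scripts to look and compute and a tool call to move; the robot and the scene stay as the last step left them, time stands still between calls to the robot, and variables do not carry over. Pictures are saved under pics/ and viewed, at most 11 in all, crops included, and the job is handed in when it is done.

Besides the shell and the picture viewer there is one more tool, called after "Emit:" as a command line: name --pt "numbers of a row" for each row, then --argument value for the rest. arm_command: Moves the arm, as the interface text tells. Its arguments: {"type":"object","properties":{"xyz":{"type":"array"},"roll":{"type":"array"},"gripper":{"type":"array"}},"required":["xyz","roll","gripper"]}

```bash
mkdir -p pics; ls; cat > h.py <<'E'
import numpy as np, cv2
from cell import observe, get_image, hand_in
def grab(name, fn=None):
    d=get_image(name)
    im=np.array(d["image"]); 
    if fn: cv2.imwrite('pics/'+fn,im)
    d["image"]=im; d["R"]=np.array(d["R"]); d["t"]=np.array(d["t"])
    d["f"]=im.shape[0]/2/np.tan(np.radians(d["fov_y"])/2)
    return d
def ray(d,u,v):
    r=d["R"].T@np.array([(u-d["cx"])/d["f"],(v-d["cy"])/d["f"],1.0])
    return -d["R"].T@d["t"], r
def onz(d,u,v,z):
    o,r=ray(d,u,v); return o+r*(z-o[2])/r[2]
def two(d1,p1,d2,p2):
    o1,r1=ray(d1,*p1);o2,r2=ray(d2,*p2)
    s=np.linalg.lstsq(np.c_[r1,-r2],o2-o1,rcond=None)[0]
    a=o1+s[0]*r1;b=o2+s[1]*r2
    return (a+b)/2,np.linalg.norm(a-b)
def proj(d,X):
    c=d["R"]@np.asarray(X)+d["t"]; return d["cx"]+d["f"]*c[0]/c[2], d["cy"]+d["f"]*c[1]/c[2]
E
python3 - <<'E'
from h import *
a=grab("scene","s0.png");b=grab("top","t0.png")
for d in (a,b): print(d["fov_y"],-d["R"].T@d["t"],d["R"][2])
print(observe())
E
```

```text
pics
49.70923784698829 [1.31056566 0.53282929 1.00709358] [-0.6223317  -0.4126691  -0.66513719]
55.56375410762396 [ 0.40515169 -0.00791225  1.47151963] [ 0.08325349 -0.00658142 -0.99650667]
{'time': 0.1, 'q': array([-1.50580062e+00,  2.59275842e-01,  1.53596555e+00,  1.53626870e-05,
        1.34799626e+00, -2.02787002e-01]), 'qvel': array([-1.37066341e-04, -1.30495962e-04, -3.38289376e-03,  5.02648401e-04,
        4.99259939e-04, -4.51862507e-05]), 'effort': array([ 1.56923634e-03, -4.38215411e+01, -2.84643584e+01,  7.20138894e-02,
        3.62035877e-02, -4.72712327e-05]), 'eef_pos': array([ 0.14552925, -0.52989212,  0.21790101]), 'tcp_rot': array([-3.11185051e+00, -4.19152218e-01, -2.01253311e-04]), 'force': array([ 0.28126048, -0.34309064, -0.17172234]), 'wrist_torque': array([-0.01459133, -0.05150208,  0.03466836]), 'finger_force': 0.0, 'opening': 0.09294281612490456}
```

View pics/s0.png

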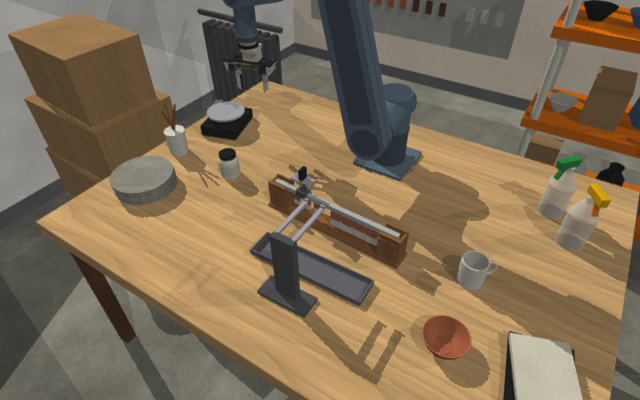

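View pics/t0.png

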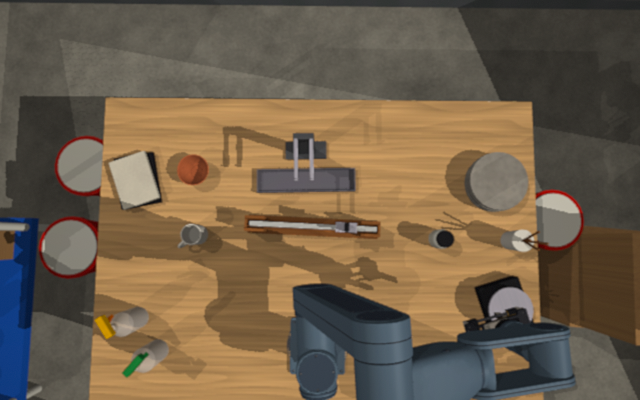

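The scene shows the rail in the trestle, with the handle (302,180) at the -y end. The stand's prongs run (275,235)-(325,205). In the top view the rail spans (247,225)-(380,230), the handle is near (348,227), and the prongs are at u≈296 and 311, v 135-180. I'll enlarge both.

```bash
python3 - <<'E'
import cv2,numpy as np
t=cv2.imread('pics/t0.png')[130:245,235:395]; s=cv2.imread('pics/s0.png')[160:320,240:420]
t=cv2.resize(t,None,fx=5,fy=5,interpolation=cv2.INTER_CUBIC)
cv2.imwrite('pics/tc.png',t)
cv2.imwrite('pics/sc.png',cv2.resize(s,None,fx=3.7,fy=3.7,interpolation=cv2.INTER_CUBIC))
E
```

```text
(no output)
```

View pics/tc.png

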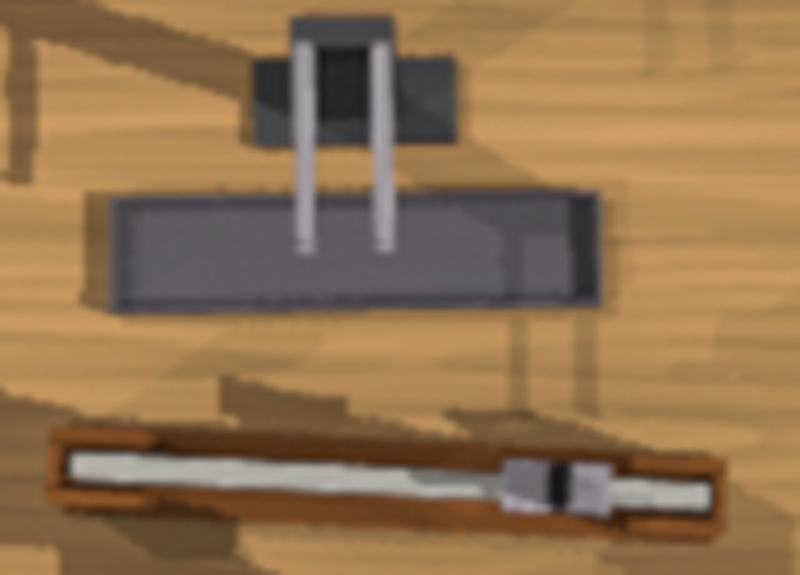

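View pics/sc.png

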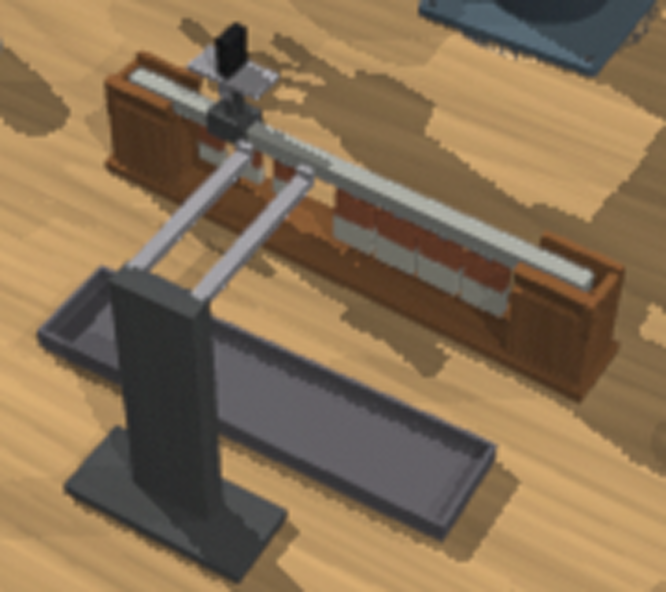

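The top crop gives these pixels:
- rail ends: (70,466) and (712,496)
- cross plate centre: (557,487)
- prong tips: (305,253) and (383,252)
- prong roots: (304,42) and (380,42)

In the scene crop the tab is at (231,50), with its top at about (233,27).

```bash
cat >> h.py <<'E'
def toolframe():
    o=observe(); R=cv2.Rodrigues(np.array(o["tcp_rot"]))[0]; return o,np.array(o["eef_pos"]),R
E
python3 - <<'E'
from h import *
b=grab("top");a=grab("scene")
P=lambda u,v,z: onz(b,235+u/5-.4,130+v/5-.4,z)
B=P(70,466,.103);A=P(712,496,.103);H=P(557,487,.157)
print("B",B,"A",A,"len",np.linalg.norm(A-B),"yaw deg",np.degrees(np.arctan2(-(B-A)[0],(B-A)[1])))
print("mid",(A+B)/2,"H",H,"car",(H-(A+B)/2)@((B-A)/np.linalg.norm(B-A)))
t1=P(305,253,.241);t2=P(383,252,.241);r1=P(304,42,.235);r2=P(380,42,.235)
m=(t1+t2)/2;r=(r1+r2)/2;print("tips",t1,t2,"roots",r1,r2);d=(r-m)/np.linalg.norm(r-m)
print("gap",np.linalg.norm(t1-t2),"L",np.linalg.norm(r-m),"yaw",np.degrees(np.arctan2(d[1],d[0])),"seat",m+.035*d, r-.104*d)
T=[(110,200),(598,190),(603,303),(115,312)]
Q=np.array([P(u,v,.02) for u,v in T]);print("tray",Q.mean(0),"yaw",np.degrees(np.arctan2(-(Q[0]-Q[1])[0],(Q[0]-Q[1])[1])))
print(two(a,(240+233/3.7,160+40/3.7),b,(235+558/5-.4,130+485/5-.4)))
o,p,R=toolframe();print(R)
E
```

```text
B [0.45553059 0.25087098 0.103     ] A [ 0.43744495 -0.21160289  0.103     ] len 0.46282736903682503 yaw deg -2.2394847230721546
mid [0.44648777 0.01963404 0.103     ] H [ 0.4415828  -0.09622048  0.157     ] car -0.11595770329645871
tips [0.59083526 0.07462757 0.241     ] [0.59192579 0.02364401 0.241     ] roots [0.73294783 0.07758288 0.235     ] [0.73341486 0.02718901 0.235     ]
gap 0.050995225207923045 L 0.1419649105383859 yaw 1.3130214616913864 seat [0.62634007 0.04993708 0.23952076] [0.62930155 0.05000496 0.23939545]
tray [0.62599605 0.0495481  0.02      ] yaw 1.6847449652522348
(array([ 0.44216487, -0.09499072,  0.18601163]), np.float64(0.00010725179503317647))
[[ 9.64349901e-01  2.64630422e-01 -8.74140480e-05]
 [ 2.64630352e-01 -9.64349276e-01  1.11828469e-03]
 [ 2.11634475e-04 -1.10155014e-03 -9.99999371e-01]]
```

Emit:
arm_command --pt "1 -0.85 -0.1" --pt "1 -0.85 -0.1" --pt "1 -0.85 -0.1" --pt "1 -0.85 -0.1" --pt "1 -0.85 -0.1" --pt "1 -0.85 -0.1" --pt "1 -0.85 -0.1" --pt "1 -0.85 -0.1" --pt "1 -0.85 -0.1" --pt "1 -0.85 -0.1" --pt "1 -0.85 -0.1" --pt "1 -0.85 -0.1" --roll '[0.39,0.39,0.39,0.39,0.39,0.39,0.39,0.39,0.39,0.39,0.39,0.39]' --gripper '[1,1,1,1,1,1,1,1,1,1,1,1]'

```text
time: 1.4
eef_pos: [0.4427, -0.0938, 0.2588]
tcp_rot: [-3.14, 0.053, -0.001]
force: [-0.0, 0.2, -0.1]
opening: 0.0929
finger_force: 0.0
```

```bash
python3 - <<'E'
from h import *
w=grab("wrist","w1.png");o,p,R=toolframe();print(o["time"],p,R)
print(proj(w,[.442,-.0955,.197]),-w["R"].T@w["t"],w["R"][2])
E
```

```text
1.45 [ 0.44172186 -0.09536405  0.25856538] [[ 9.99399440e-01 -3.46508614e-02 -2.77254362e-04]
 [-3.46508845e-02 -9.99399475e-01 -7.91768171e-05]
 [-2.74344319e-04  8.87363755e-05 -9.99999958e-01]]
(np.float64(316.6102410850242), np.float64(217.33447106564853)) [ 0.52450232 -0.0966599   0.42495349] [-0.2918062   0.0091587  -0.95643362]
```

View pics/w1.png

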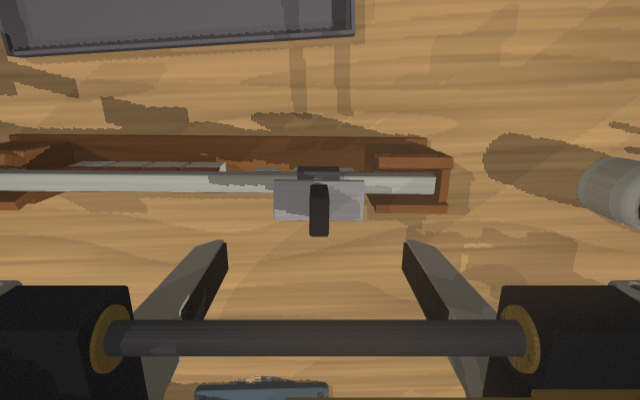

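The tab spans u 309-329, v 183-237, and lies under the open fingers to within about 2 mm. I'll descend and grip.

Emit:
arm_command --pt "0 0 0.1" --pt "0 0 0.18" --pt "0 0 0.22" --pt "0 0 0.235" --pt "0 0 0.235" --pt "0 0 0.235" --pt "0 0 0.235" --pt "0 0 0.235" --pt "0 0 0.235" --pt "0 0 0.235" --pt "0 0 0.235" --pt "0 0 0.235" --roll '[0,0,0,0,0,0,0,0,0,0,0,0]' --gripper '[1,1,1,1,1,0,0,0,0,0,0,0]'

```text
time: 2.65
eef_pos: [0.4413, -0.0966, 0.1647]
tcp_rot: [3.141, -0.06, 0.0]
force: [0.6, -0.2, -0.6]
opening: 0.0412
finger_force: 0.0
```

Emit:
arm_command --pt "0 0 0" --pt "0 0 0" --pt "0 0 0" --pt "0 0 0" --pt "0 0 0" --pt "0 0 0" --roll '[0,0,0,0,0,0]' --gripper '[0,0,0,0,0,0]'

```text
time: 3.25
eef_pos: [0.4413, -0.0968, 0.1646]
tcp_rot: [3.141, -0.061, -0.0]
force: [-0.6, -0.3, -0.0]
opening: 0.0134
finger_force: 30.0
```

Emit:
arm_command --pt "0 -0.02 0" --pt "0 -0.06 0" --pt "0 -0.1 0" --pt "0 -0.14 0" --pt "0 -0.18 0" --pt "0 -0.22 0" --pt "0 -0.26 0" --pt "0 -0.3 0" --pt "0 -0.34 0" --pt "0 -0.38 0" --pt "0 -0.4 0" --pt "0 -0.4 0" --roll '[0,0,0,0,0,0,0,0,0,0,0,0]' --gripper '[0,0,0,0,0,0,0,0,0,0,0,0]'

```text
time: 4.45
eef_pos: [0.4478, 0.0644, 0.1647]
tcp_rot: [-3.14, 0.058, -0.001]
force: [2.8, 1.8, -2.6]
opening: 0.0136
finger_force: 30.0
```

Emit:
arm_command --pt "0 0.015 0" --pt "0 0.015 0" --pt "0 0.015 -0.02" --pt "0 0.015 -0.04" --pt "0 0.015 -0.06" --pt "0 0.015 -0.075" --pt "0 0.015 -0.075" --pt "0 0.015 -0.075" --pt "0 0.015 -0.075" --pt "0 0.015 -0.075" --pt "0 0.015 -0.075" --pt "0 0.015 -0.075" --roll '[0,0,0,0,0,0,0,0,0,0,0,0]' --gripper '[0,0,0,0,0,0,0,0,0,0,0,0]'

```text
time: 5.65
eef_pos: [0.4472, 0.0572, 0.1945]
tcp_rot: [-3.141, 0.06, 0.0]
force: [0.8, 0.6, -7.4]
opening: 0.0138
finger_force: 30.0
```

```bash
python3 - <<'E'
from h import *
s=grab("scene");t=grab("top");o,p,R=toolframe();print(o["time"],p,o["force"],o["wrist_torque"])
c=cv2.resize(s["image"][150:290,250:430],None,fx=4,fy=4,interpolation=cv2.INTER_CUBIC)
cv2.imwrite('pics/l1.png',c)
E
```

```text
5.75 [0.44720713 0.05722551 0.19455002] [ 0.51570181  0.93137667 -8.28480063] [0.03962802 0.03388346 0.01049273]
```

View pics/l1.png

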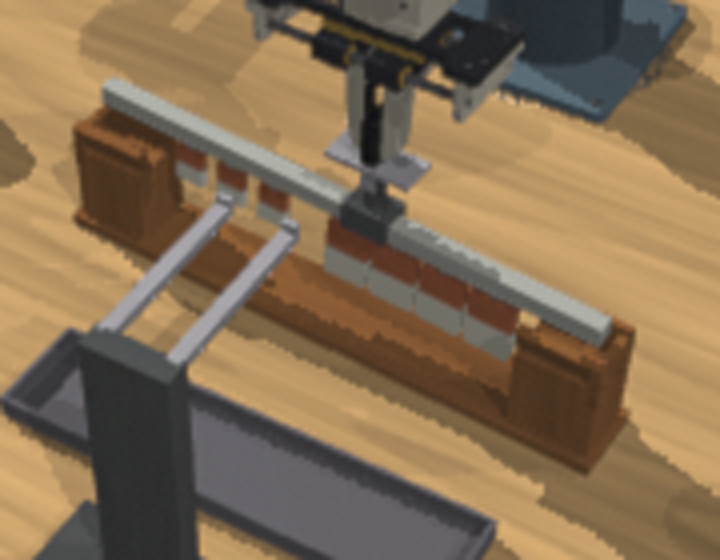

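The crop shows the rail lifted. End a (105,90) is clear and high, while end b (605,330) is only just at the saddle top, so b is the heavy end. I'll measure the tilt from the rail's far upper edge.

```bash
cat >> h.py <<'E'
def tilt(d, p, yaw=-0.0385, guess=None, zg=0.12):
    """rail's far top edge in scene picture x the vertical plane through it -> slope"""
    yd=np.array([-np.sin(yaw),np.cos(yaw),0]); n=np.array([np.cos(yaw),np.sin(yaw),0])
    sat=cv2.cvtColor(d["image"],cv2.COLOR_BGR2HSV)[:,:,1].astype(float)
    c=np.array([p[0],p[1],0])-0.009*n
    def at(yy,z): 
        q=c+yd*yy; q[2]=z; return np.array(proj(d,q))
    pts=[]
    for y0,y1 in guess:
        u0=at(y0,zg)[0];u1=at(y1,zg)[0]
        for u in range(int(min(u0,u1)),int(max(u0,u1))+1):
            f=(u-u0)/(u1-u0); v0=at(y0+f*(y1-y0),zg)[1]
            lo=int(v0-28); col=sat[lo:lo+56,u]; lowm=col<65
            for i in range(1,52):
                if lowm[i] and lowm[i+1] and col[i-1]>=65:
                    v=lo+i-1+(col[i-1]-65)/(col[i-1]-col[i]); break
            else: continue
            o,r=ray(d,u,v); k=((c-o)@n)/(r@n); X=o+k*r
            pts.append(((X-c)@yd,X[2]))
    P=np.array(pts); 
    for _ in range(4):
        k=np.polyfit(P[:,0],P[:,1],1); e=abs(P[:,1]-np.polyval(k,P[:,0])); P=P[e<max(2.0*np.median(e),.001)]
    return np.degrees(np.arctan(k[0])),k[1],len(P),e.mean()
E
python3 - <<'E'
from h import *
s=grab("scene");o,p,R=toolframe();print(o["force"])
print(tilt(s,p,guess=[(-.25,-.08),(.05,.16)],zg=.13))
d=dict(s);d["image"]=cv2.imread('pics/s0.png')
print(tilt(d,[.447,.0196],guess=[(-.2,-.15),(0,.2)],zg=.103))
E
```

```text
[-0.3995181   0.70960982 -7.68795824]
(np.float64(-3.2469130328800095), np.float64(0.12873486854647076), 75, np.float64(0.0002956853885956177))
(np.float64(-0.061128985107059906), np.float64(0.10066171613397729), 52, np.float64(0.0003513616308866763))
```

The tilt is -3.2° (b low), and at rest the method reads about 0°. So the carriage needs to go about 5.4 mm towards b. I'll lower, slide past the end play, back off and lift again.

Emit:
arm_command --pt "0 0 0.03" --pt "0 0 0.055" --pt "0 0 0.075" --pt "0 0 0.075" --pt "0 0 0.075" --pt "0 -0.01 0.075" --pt "0 -0.02 0.075" --pt "0 -0.028 0.075" --pt "0 -0.028 0.075" --pt "0 -0.028 0.075" --pt "0 -0.011 0.075" --pt "0 -0.011 0.075" --roll '[0,0,0,0,0,0,0,0,0,0,0,0]' --gripper '[0,0,0,0,0,0,0,0,0,0,0,0]'

```text
time: 7.0
eef_pos: [0.4473, 0.0614, 0.1645]
tcp_rot: [-3.14, 0.061, 0.0]
force: [1.1, -0.5, -8.3]
opening: 0.0136
finger_force: 30.0
```

Emit:
arm_command --pt "0 0 -0.02" --pt "0 0 -0.04" --pt "0 0 -0.06" --pt "0 0 -0.08" --pt "0 0 -0.1" --pt "0 0 -0.1" --pt "0 0 -0.1" --pt "0 0 -0.1" --pt "0 0 -0.1" --pt "0 0 -0.1" --pt "0 0 -0.1" --pt "0 0 -0.1" --roll '[0,0,0,0,0,0,0,0,0,0,0,0]' --gripper '[0,0,0,0,0,0,0,0,0,0,0,0]'

```text
time: 8.2
eef_pos: [0.4474, 0.0616, 0.2045]
tcp_rot: [-3.141, 0.061, 0.0]
force: [0.5, 0.1, -7.1]
opening: 0.0138
finger_force: 30.0
```

```bash
python3 - <<'E'
from h import *
for i in range(4):
    s=grab("scene");o,p,R=toolframe();print(o["time"],p,o["force"],tilt(s,p,guess=[(-.25,-.08),(.05,.15)],zg=.142))
E
```

```text
8.25 [0.44739073 0.06161106 0.20456431] [-1.36334024  0.39992295 -7.69150095] (np.float64(2.718380386260772), np.float64(0.1398114541800514), 71, np.float64(0.0003718930212190589))
8.3 [0.44743928 0.06161547 0.20462368] [ 0.34687432  0.07338777 -7.98063945] (np.float64(2.761426332659325), np.float64(0.13985725082648723), 71, np.float64(0.0003408076257302674))
8.35 [0.44743443 0.06161985 0.20462838] [ 1.75238275e-03 -6.95171319e-01 -7.47722708e+00] (np.float64(2.8088096496393047), np.float64(0.1398748580716615), 71, np.float64(0.0003696240955419796))
8.4 [0.44743554 0.0616167  0.20465275] [-0.50466045  0.59219215 -7.43662395] (np.float64(2.7807987555728144), np.float64(0.13990549818710385), 72, np.float64(0.00036594201265789547))
```

Emit:
arm_command --pt "0 0 0.03" --pt "0 0 0.06" --pt "0 0 0.09" --pt "0 0 0.1" --pt "0 0 0.1" --pt "0 0 0.1" --pt "0 0 0.1" --roll '[0,0,0,0,0,0,0]' --gripper '[0,0,0,0,0,0,0]'

```text
time: 9.1
eef_pos: [0.4471, 0.0617, 0.1643]
tcp_rot: [-3.141, 0.06, 0.001]
force: [-0.4, -0.1, -6.7]
opening: 0.0139
finger_force: 30.0
```

```bash
python3 - <<'E'
from h import *
for i in range(2):
    s=grab("scene");o,p,R=toolframe();print(o["time"],p,o["force"],o["wrist_torque"],tilt(s,p,guess=[(-.25,-.08),(.05,.15)],zg=.105))
c=cv2.resize(s["image"][150:290,250:430],None,fx=4,fy=4,interpolation=cv2.INTER_CUBIC)
cv2.imwrite('pics/l2.png',c)
E
```

```text
9.15 [0.44720798 0.06163783 0.16430429] [ 1.44447319 -0.00834653 -6.92454507] [-0.00222522 -0.01154045 -0.0886625 ] (np.float64(-0.3100574894922199), np.float64(0.1000859724243206), 59, np.float64(0.0003385343537484552))
9.2 [0.44736228 0.06162265 0.16436347] [ 0.17885265 -0.02362429 -7.93815461] [ 0.03980716  0.03330924 -0.03379299] (np.float64(-0.27100360674466084), np.float64(0.10001927100097226), 58, np.float64(0.00033811470968463146))
```

View pics/l2.png

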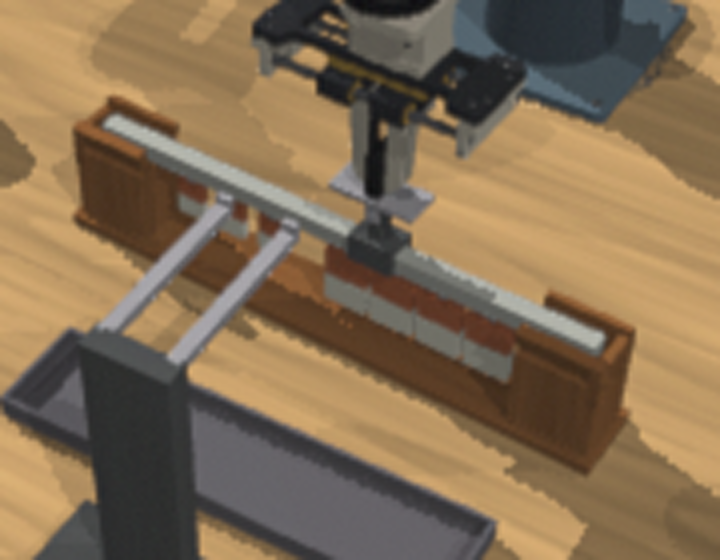

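The rail is seated with the hand still carrying most of its weight. End a is at (107,118) and end b at (603,345). I'll unload it, slide 5 mm back, and track the rail's own shift through the picture.

```bash
cat >> h.py <<'E'
def shift(i0,i1,p):
    """rail's endwise shift (m) between two scene pictures, from large-tile and end patches"""
    d=grab("scene"); out=[]
    for (x0,x1,y0,y1) in [(332,378,212,246),(274,300,176,196)]:
        a=i0[y0:y1,x0:x1];T=i1[y0-6:y1+6,x0-8:x1+8]
        r=cv2.matchTemplate(cv2.resize(T,None,fx=8,fy=8,interpolation=cv2.INTER_CUBIC),cv2.resize(a,None,fx=8,fy=8,interpolation=cv2.INTER_CUBIC),cv2.TM_CCOEFF_NORMED)
        _,m,_,l=cv2.minMaxLoc(r); sx=(l[0]-64)/8;sy=(l[1]-48)/8
        c=((x0+x1)/2,(y0+y1)/2); q=onz(d,c[0]+sx,c[1]+sy,.07)-onz(d,*c,.07); out.append((sx,sy,m,q[1]))
    return out
E
python3 - <<'E'
from h import *
grab("scene","r0.png")
E
```

Emit:
arm_command --pt "0 0 0.008" --pt "0 0 0.008" --pt "0 0 0.008" --pt "0 0.006 0.008" --pt "0 0.012 0.008" --pt "0 0.012 0.008" --pt "0 0.012 0.008" --roll '[0,0,0,0,0,0,0]' --gripper '[0,0,0,0,0,0,0]'

```text
time: 9.95
eef_pos: [0.4485, 0.0575, 0.1639]
tcp_rot: [-3.14, 0.061, -0.006]
force: [-3.6, 3.0, 10.7]
opening: 0.0136
finger_force: 30.0
```

```bash
python3 - <<'E'
from h import *
s=grab("scene","r1.png");o,p,R=toolframe();print(o["time"],p,o["force"],tilt(s,p,guess=[(-.25,-.08),(.05,.15)],zg=.105))
print(*shift(cv2.imread('pics/r0.png'),s["image"],p),sep='\n')
E
```

```text
10.0 [0.44851608 0.05746208 0.16388562] [-3.30475929  3.13876813 10.81092522] (np.float64(-0.3349736799647699), np.float64(0.1010589378082853), 61, np.float64(0.0003629151185228014))
(-0.375, -0.125, 0.9926825761795044, np.float64(-0.00122763499648465))
(-0.125, 0.0, 0.9983970522880554, np.float64(-0.0003623509869953301))
```

Emit:
arm_command --pt "0 0.003 0" --pt "0 0.003 0" --pt "0 0.003 -0.008" --pt "0 0.003 -0.03" --pt "0 0.003 -0.05" --pt "0 0.003 -0.07" --pt "0 0.003 -0.09" --pt "0 0.003 -0.11" --pt "0 0.003 -0.11" --pt "0 0.003 -0.11" --pt "0 0.003 -0.11" --pt "0 0.003 -0.11" --roll '[0,0,0,0,0,0,0,0,0,0,0,0]' --gripper '[0,0,0,0,0,0,0,0,0,0,0,0]'

```text
time: 11.25
eef_pos: [0.4469, 0.0556, 0.205]
tcp_rot: [-3.141, 0.06, 0.002]
force: [0.2, -0.2, -7.7]
opening: 0.0138
finger_force: 30.0
```

```bash
python3 - <<'E'
from h import *
for i in range(12):
    s=grab("scene");o,p,R=toolframe()
    if i%3==2: print(o["time"],p,o["force"],tilt(s,p,guess=[(-.25,-.08),(.05,.15)],zg=.142))
E
```

```text
11.4 [0.44703449 0.05562636 0.20518515] [-0.31586811 -0.53744701 -7.98031375] (np.float64(-0.5866061981450229), np.float64(0.14185343330283173), 74, np.float64(0.00037407574014993946))
11.55 [0.44716153 0.05559719 0.20534373] [-0.42069218 -0.37550811 -6.95361208] (np.float64(-0.6649561237639557), np.float64(0.1419963185168374), 74, np.float64(0.00038101117183563784))
11.7 [0.44718937 0.05562838 0.20541976] [ 1.13912862 -0.15112    -8.02002265] (np.float64(-0.639913126226646), np.float64(0.14208204929375978), 72, np.float64(0.0003450293813567357))
11.85 [0.4472026  0.0555986  0.20547084] [-0.39991573 -0.04070373 -7.46335299] (np.float64(-0.5738198424323999), np.float64(0.1421241044955217), 73, np.float64(0.00038025848329781514))
```

Tilt is now only about -0.6°. There's plenty of time, so I'll make one small 1 mm refinement towards b.

Emit:
arm_command --pt "0 0 0.03" --pt "0 0 0.06" --pt "0 0 0.09" --pt "0 0 0.11" --pt "0 0 0.11" --pt "0 0 0.11" --pt "0 -0.003 0.11" --pt "0 -0.003 0.11" --pt "0 -0.003 0.11" --pt "0 -0.003 0.1" --pt "0 -0.003 0.08" --pt "0 -0.003 0.06" --roll '[0,0,0,0,0,0,0,0,0,0,0,0]' --gripper '[0,0,0,0,0,0,0,0,0,0,0,0]'

```text
time: 13.05
eef_pos: [0.4462, 0.0571, 0.1811]
tcp_rot: [-3.14, 0.06, 0.005]
force: [-0.0, 0.4, -8.0]
opening: 0.0137
finger_force: 30.0
```

Emit:
arm_command --pt "0 0 -0.02" --pt "0 0 -0.04" --pt "0 0 -0.06" --pt "0 0 -0.06" --pt "0 0 -0.06" --pt "0 0 -0.06" --pt "0 0 -0.06" --pt "0 0 -0.06" --pt "0 0 -0.06" --pt "0 0 -0.06" --pt "0 0 -0.06" --roll '[0,0,0,0,0,0,0,0,0,0,0]' --gripper '[0,0,0,0,0,0,0,0,0,0,0]'

```text
time: 14.15
eef_pos: [0.4472, 0.0568, 0.2054]
tcp_rot: [3.141, -0.061, -0.0]
force: [-0.1, -0.5, -7.5]
opening: 0.014
finger_force: 30.0
```

```bash
python3 - <<'E'
from h import *
for i in range(6):
    s=grab("scene");o,p,R=toolframe()
    if i%3==2: print(o["time"],p,o["tcp_rot"],o["force"],tilt(s,p,guess=[(-.25,-.08),(.05,.15)],zg=.142))
E
```

```text
14.3 [0.4472443  0.05680329 0.2054547 ] [ 3.14100011e+00 -6.05802320e-02 -3.97472406e-06] [-0.71189168 -0.03695029 -7.18686843] (np.float64(-0.4823060912201585), np.float64(0.1450767163691261), 73, np.float64(0.0003648707567753566))
14.45 [0.4472484  0.05680778 0.2054702 ] [-3.14100796e+00  6.05230719e-02 -2.69812888e-05] [ 0.02765434 -0.1305603  -8.34413738] (np.float64(-0.504485733449176), np.float64(0.1451013456043748), 72, np.float64(0.0003522776674094217))
```

The rail lifts clear and hangs level to about 0.5°. Now I'll lift it above the trestle and carry it to just before the prongs, turning it to the stand's direction.

Emit:
arm_command --pt "0 0 -0.03" --pt "0 0 -0.07" --pt "0 0 -0.11" --pt "0 0 -0.13" --pt "0 0 -0.13" --pt "0.02 0 -0.13" --pt "0.05 0 -0.13" --pt "0.09 0 -0.13" --pt "0.13 0 -0.13" --pt "0.16 0 -0.13" --pt "0.18 0 -0.13" --pt "0.18 0 -0.13" --roll '[0,0,0,0,0,0,-0.02,-0.04,-0.06,-0.08,-0.082,-0.082]' --gripper '[0,0,0,0,0,0,0,0,0,0,0,0]'

```text
time: 15.65
eef_pos: [0.5202, 0.0539, 0.2567]
tcp_rot: [-3.141, -0.041, 0.001]
force: [0.3, 0.4, -7.2]
opening: 0.0138
finger_force: 30.0
```

```bash
python3 - <<'E'
from h import *
s=grab("scene");w=grab("wrist","w2.png");o,p,R=toolframe();print(o["time"],p,o["tcp_rot"],o["force"])
print(tilt(s,p,yaw=.026,guess=[(-.22,-.1),(.08,.15)],zg=.19))
print([proj(w,x) for x in ([.5917,.0492,.241],[.627,.05,.235])])
c=cv2.resize(s["image"][150:300,230:430],None,fx=3.5,fy=3.5,interpolation=cv2.INTER_CUBIC)
i=cv2.resize(w["image"],None,fx=.6,fy=.6); i=cv2.copyMakeBorder(i,0,0,0,700-i.shape[1],cv2.BORDER_CONSTANT)
cv2.imwrite('pics/l3.png',np.vstack([c[:350],i]))
E
```

```text
15.75 [0.51874671 0.05410622 0.25696804] [-3.14118351e+00 -4.06462515e-02  2.51457555e-03] [-0.44605647  0.48978596 -8.32198758]
(np.float64(-0.8575963283705739), np.float64(0.1954077186730757), 51, np.float64(0.00043552161775461024))
[(np.float64(327.1885219003289), np.float64(114.16519628553239)), (np.float64(327.7754817232802), np.float64(40.79701506431192))]
```

View pics/l3.png

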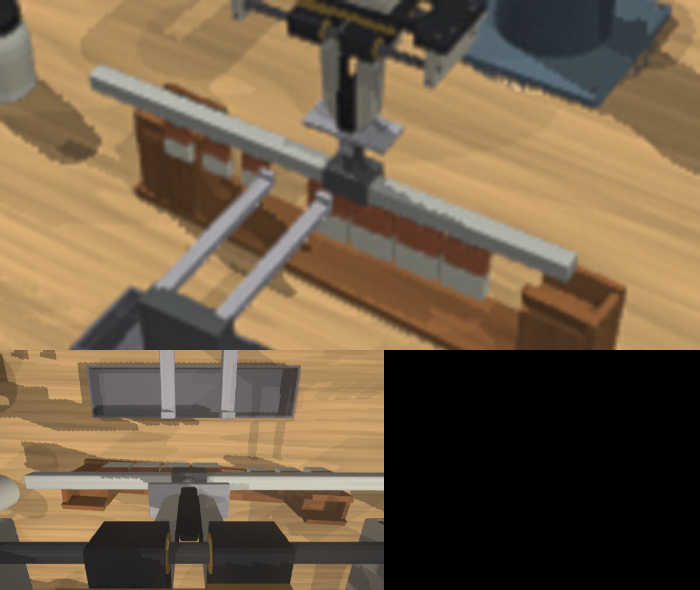

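In the wrist view the prong tips are centred at u≈331, v≈108, against a predicted (327,114). So the seat is about 2 mm to -y and 2-3 mm further than estimated. The rail is clear of the trestle, and I'll let it settle for one precise tilt reading.

Emit:
arm_command --pt "0 0.022 -0.008" --pt "0 0.022 -0.008" --pt "0 0.022 -0.008" --pt "0 0.022 -0.008" --pt "0 0.022 -0.008" --pt "0 0.022 -0.008" --roll '[0,0,0,0,0,0]' --gripper '[0,0,0,0,0,0]'

```text
time: 16.35
eef_pos: [0.5193, 0.0454, 0.2607]
tcp_rot: [-3.141, -0.041, -0.0]
force: [0.2, 0.5, -7.4]
opening: 0.0139
finger_force: 30.0
```

```bash
python3 - <<'E'
from h import *
for i in range(6):
    s=grab("scene");o,p,R=toolframe()
    if i>2: print(o["time"],p,o["tcp_rot"],tilt(s,p,yaw=.026,guess=[(-.22,-.1),(.08,.15)],zg=.193),tilt(s,p,yaw=.013,guess=[(-.22,-.1),(.08,.15)],zg=.193)[0])
E
```

```text
16.55 [0.51937853 0.04535317 0.26061405] [-3.14126847e+00 -4.09421398e-02  1.74270060e-04] (np.float64(-0.15031532994109398), np.float64(0.20061803617399263), 55, np.float64(0.0003793377375828855)) 0.590921019357892
16.6 [0.51942502 0.04534664 0.26061125] [-3.14123576e+00 -4.08643950e-02  9.55289289e-05] (np.float64(0.02767553612486295), np.float64(0.20059631237549616), 53, np.float64(0.0003768133297805267)) 0.7432853710144564
16.65 [0.51940905 0.0453215  0.26061607] [-3.14129960e+00 -4.08911988e-02  1.05779872e-04] (np.float64(0.08829807209505894), np.float64(0.2005711336535093), 53, np.float64(0.00033370498596870673)) 0.8293093684396704
```

Level to within measurement error. Now in between the prongs.

Emit:
arm_command --pt "0.02 0 0" --pt "0.05 0 0" --pt "0.085 0 0" --pt "0.12 0 0" --pt "0.155 0 0" --pt "0.19 0 0" --pt "0.225 0 0" --pt "0.255 0 0" --pt "0.274 0 0" --pt "0.274 0 0" --pt "0.274 0 0" --pt "0.274 0 0" --roll '[0,0,0,0,0,0,0,0,0,0,0,0]' --gripper '[0,0,0,0,0,0,0,0,0,0,0,0]'

```text
time: 17.85
eef_pos: [0.6286, 0.0482, 0.2606]
tcp_rot: [-3.141, -0.041, 0.001]
force: [-0.3, -0.2, -7.1]
opening: 0.0136
finger_force: 30.0
```

```bash
python3 - <<'E'
from h import *
s=grab("scene");w=grab("wrist");t=grab("top");o,p,R=toolframe();print(o["time"],p,o["force"])
c=cv2.resize(s["image"][160:300,230:400],None,fx=3.5,fy=3.5,interpolation=cv2.INTER_CUBIC)[:400]
i=np.hstack([c,np.zeros((c.shape[0],205,3),np.uint8)]); c2=cv2.resize(w["image"][100:400,100:540],None,fx=.45,fy=.45)
i[:c2.shape[0],c.shape[1]:c.shape[1]+c2.shape[1]]=c2[:,:205]
cv2.imwrite('pics/l4.png',i)
E
```

```text
18.0 [0.62863598 0.04812294 0.26095432] [ 0.53895265 -1.22258281 -6.91897858]
```

View pics/l4.png

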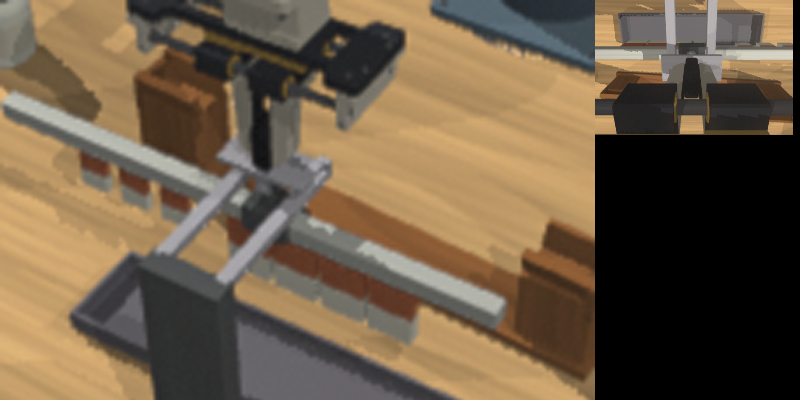

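The plate lies over both prongs with the post between them, centred at (265,195). Lowering.

Emit:
arm_command --pt "0 0 0.01" --pt "0 0 0.02" --pt "0 0 0.028" --pt "0 0 0.034" --pt "0 0 0.037" --pt "0 0 0.037" --pt "0 0 0.037" --roll '[0,0,0,0,0,0,0]' --gripper '[0,0,0,0,0,0,0]'

```text
time: 18.7
eef_pos: [0.6287, 0.0481, 0.2473]
tcp_rot: [3.141, 0.041, 0.001]
force: [-5.5, 0.1, 3.2]
opening: 0.0139
finger_force: 30.0
```

```bash
python3 - <<'E'
from h import *
s=grab("scene");o,p,R=toolframe();print(o["time"],p,o["force"],o["wrist_torque"])
print(tilt(s,p,yaw=.026,guess=[(-.22,-.1),(.08,.15)],zg=.18))
c=cv2.resize(s["image"][185:245,265:345],None,fx=8,fy=8,interpolation=cv2.INTER_CUBIC)
cv2.imwrite('pics/l5.png',c)
E
```

```text
18.75 [0.62870438 0.04809316 0.24732488] [-5.53170856 -0.16516185  3.7030859 ] [0.06019947 0.9162046  0.00122192]
(np.float64(-0.5064932039160127), np.float64(0.18769346392974393), 46, np.float64(0.0004064251538304883))
```

View pics/l5.png

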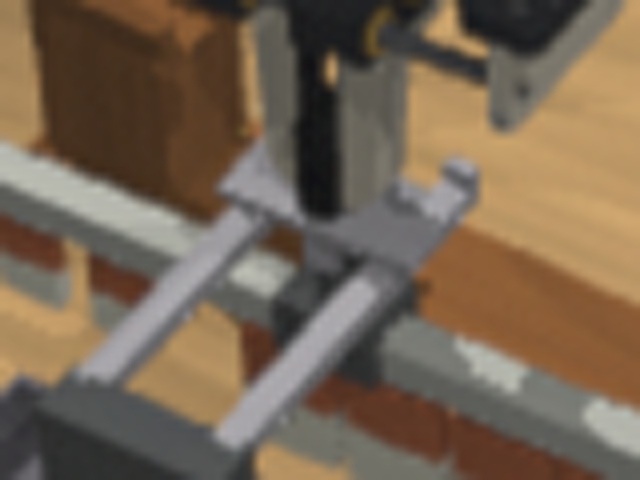

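The plate sits flat on both prongs, inside the lip at (460,175), and contact force is present. Releasing and retreating upward.

Emit:
arm_command --pt "0 0 0" --pt "0 0 0" --pt "0 0 0" --pt "0 0 0" --pt "0 0 0" --pt "0 0 0" --pt "0 0 -0.03" --pt "0 0 -0.1" --pt "0 0 -0.2" --pt "0 0 -0.3" --pt "0 0 -0.3" --pt "0 0 -0.3" --roll '[0,0,0,0,0,0,0,0,0,0,0,0]' --gripper '[0.5,0.5,0.5,0.5,0.5,0.5,0.5,0.5,0.5,0.5,0.5,0.5]'

```text
time: 19.95
eef_pos: [0.6295, 0.0481, 0.3679]
tcp_rot: [3.141, 0.041, 0.006]
force: [-0.4, 0.1, -0.2]
opening: 0.0466
finger_force: 0.0
```

```bash
python3 - <<'E'
from h import *
p=[.6287,.0481]
for i in range(12):
    s=grab("scene")
    if i%3==2: print(tilt(s,p,yaw=.026,guess=[(-.22,-.1),(.08,.15)],zg=.18))
o=observe();print(o["time"],o["eef_pos"],o["force"])
c=cv2.resize(s["image"][150:310,220:410],None,fx=3.7,fy=3.7,interpolation=cv2.INTER_CUBIC)
cv2.imwrite('pics/l6.png',c)
E
```

```text
(np.float64(-0.5756140800269274), np.float64(0.18489159310904738), 41, np.float64(0.0004998383817790107))
(np.float64(-0.5114138900924853), np.float64(0.1850531873984741), 38, np.float64(0.0004632784270105231))
(np.float64(-0.49662800212851665), np.float64(0.18503542869486084), 39, np.float64(0.0004294280640253986))
(np.float64(-0.46469446871542275), np.float64(0.18494417359380766), 39, np.float64(0.0003551225139819586))
20.55 [0.62895751 0.04807727 0.36567731] [-0.42195177 -1.15726458 -0.04995903]
```

View pics/l6.png

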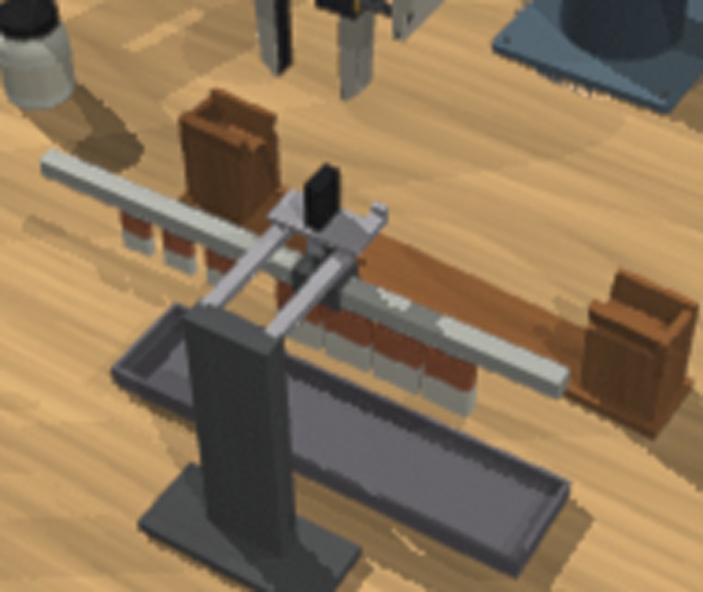

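The picture shows the plate seated on both prongs, the rail level and still, and the gripper well clear. The rail top is at 0.187 m, the height expected when it is properly hung.

```bash
python3 -c "
from cell import hand_in
print(hand_in())"
```

```text
the job is handed in; nothing more can be done
None
```

I found the balance place and hung the rail by its cross plate on both prongs of the drip stand; it is still and level to about 0.5°, with the gripper clear, and I handed it in at about 20.6 s.

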